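# Release a washed tile from the drying chute with its two-key interlock

### The job

The red-washed carving tile waits near the top of the wooden drying chute, held back by two catches. Press the two dark keys on the chute's head down together, one fingertip on each, and keep both fully down until the tile has slid down and lies still against the bottom stop; then let both keys come up and move clear. The wash is still wet, so do not touch or lift the tile, and leave the eraser, gouge and ink tin beside the chute where they are.

Things in the scene. Friction and masses are not known exactly. Their poses are not given: they have to be found in the camera images.
- chute: Fixed wooden chute, 262 x 112 mm. Origin: on the table under its middle; x points up the chute to the head, y left, z up. Steel slide 74 mm wide, falling 28 degrees to -x, between rails 13 mm high; bottom stop at x = -130 mm. Head block at x = 77 to 127 mm, top 146 mm above the table, with two keys on top and between them a fixed rib 12 mm wide (y), 34 mm long, its top 160 mm high.
- key_left_top (a point): Centre of the top of the left key, a dark wooden cap 28 mm (x) by 26 mm (y) at chute x = 102, y = +30 mm; 160 mm above the table when up, 150 mm when fully down; moves with the key. The keys are 60 mm apart centre to centre: inner edges 34 mm, outer edges 86 mm apart.
- key_right_top (a point): Centre of the top face of the right key, the same as the left one but at chute y = -30 mm.
- key_left (a joint): Downward travel of the left key, 0 (up) to 0.010 m (hard stop). A spring returns it: about 1.5 N at the start, 4.5 N fully down. Its steel catch stands 6 mm above the slide, goes down with the key and lets the tile pass from about 7 mm of travel. The tile slides only while both keys are down, in about half a second.
- key_right (a joint): Downward travel of the right key, the same as the left one.
- tile: Loose carving tile with a red wash, 70 x 96 x 8 mm. Origin: centre of its underside; z is normal to its face, y is its long side, lying along the chute. It starts on the slide against the two catches, its origin at chute x = 16 mm and 102 mm above the table.
- stop_berth (a point): Point on the slide where the tile's origin lies when the tile has slid fully down against the bottom stop (chute x = -82 mm, 50 mm above the table).
- eraser: Loose eraser in a card sleeve, 23 x 44 x 12 mm, on the table beside the chute; origin centre of underside. To be left alone.
- gouge: Loose woodcut gouge with a wooden grip, 22 x 135 x 18 mm, long along its y, on the table beside the chute; origin centre of underside. To be left alone.
- ink_tin: Loose round ink tin, 65 mm across, 37 mm high, on the table beside the chute; origin centre of underside. To be left alone.
Mind the look-alikes: they are no part of the job. Leave any blue or yellow look-alike of the tile alone.

How it is judged:
On the way, in this order (a step that is already met when the one before it is completed fails the run):
1. both keys are down together (value of joint each of key_left, key_right above 0.006 m), for 0.1 s.
2. the tile lies still against the bottom stop while both keys are still held down (all of step 1 and distance between tile and stop_berth below 0.012 m and linear speed of tile below 0.03 m/s), for 0.2 s.
At the end, for the whole second after the job is handed in: The tile lies at rest on the slide against the bottom stop (its origin within 12 mm of the berth point) and both keys are up again (less than 1.5 mm down) (distance between tile and stop_berth below 0.012 m and linear speed of tile below 0.03 m/s and value of joint each of key_left, key_right below 0.0015 m); the robot touches nothing.
It fails at once if one key is pressed (over 7 mm) while the other is still up (under 1 mm) ((value of joint key_left above 0.007 m and value of joint key_right below 0.001 m) or (value of joint key_right above 0.007 m and value of joint key_left below 0.001 m)).
It fails at once if the robot touches the wet tile (contact force between any of the fingers, the arm and tile above 0.2 N).
It fails at once if the tile is lifted off the slide (z of tile in the frame of chute above 0.117 m).
It fails at once if the eraser, gouge or ink tin is moved by more than 15 mm (distance of any of eraser, gouge, ink_tin from where it was at the start of the episode above 0.015 m).
It also fails if it takes over 32 s, if anything falls off the work surface, if the arm or the gripper's body presses on something with over 40 N, if the wrist force passes 120 N, or if a joint passes its speed limit or range.

### The arm

A 6-joint arm with a two-finger parallel gripper is mounted at the origin on a cart in front of the work surface, level with it; the furniture and walls round the work are solid. World frame = base frame: x ahead of the robot, y to its left, z up, the work surface at z = 0. Lengths are in m, angles in rad, forces in N, time in s.
With the tool pointing down it reaches from about 0.275 to 0.875 m from the base axis. Payload 12.5 kg.
Tool frame: the origin (TCP) lies on the centre line of the jaws, within the pads' length; the fingertips stand 25 mm ahead of it and the grasp point (between the pads) lies 6 mm ahead of it; z points along the fingers, y is the direction in which the jaws open and shut (so a half turn about z gives the same grasp; the last joint's range is limited). The gripper opens to 85 mm and grips with 20 to 120 N. Pads are 22 mm wide; open, the fingers measure 114 mm over their backs; the gripper's body (76 mm by 85 mm) begins 54 mm behind the grasp point. The pads swing forward as they close: fully open they stand 13 mm farther back than shut.
Start: joints at [1.095, 0.351, 1.652, -0, 1.139, -0.085], TCP at [0.209, 0.509, 0.256] pointing down, gripper open.
Joint ranges: [-2.75, 2.75], [-0.79, 2.1], [0.01, 2.65], [-1.57, 4.71], [0.07, 3.14], [-2.87, 2.87]. Speed limits (rad/s): [2.22, 2.22, 2.79, 3.14, 3.14, 3.14].

### API

Orientations are given as a unit quaternion [w, x, y, z].
In Python, from plant import arm, release, clamp, viewer, order gives the robot as it stands. The module is installed in compiled form; this text tells all that it offers. Calls block until the motion is done:
- arm.move_ptp(position, orientation): joint-space move of the TCP to a pose.
- arm.servo_line(position, frame=None, v=0.15): straight line of the TCP; frame=None keeps the orientation; v is the mean speed in m/s.
- arm.goto_joints(angles): joint-space move.
- release() and clamp(): open the fingers fully, or close them until they stop; the grip force is fixed at half the most.
- arm.pause(seconds).
- arm.ik(position, orientation): joint angles nearest the present ones, or None.
- viewer.camera(name): name is "scene" or "top" or "wrist"; returns the picture (400x640x3 uint8, red, green, blue); there is no depth.
- viewer.get_calibration(name): a dict with "mtx" (3x3 intrinsics, pixels), "origin" and "attitude" of the camera in the world; the wrist camera has in their place "tool_from_camera" (4x4, takes a point from camera to tool coordinates, whose origin is the TCP and whose axes are the flange's). Camera axes: x right, y down, z forward; pixel columns grow to the right and rows downward; lengths in m; the calibration is good to about 2 mm. A picture is of the moment at which its call begins: read the wrist's pose just before it. get_calibration takes no time and is no camera call.
A pose or a line that the arm cannot do raises arm.Unreachable and nothing moves.
- order.close_job(): hands the job in, once; it reports no verdict.
Readings, each from a call of its own:
- arm.get_time(): time.
- arm.get_joints(): joint angles.
- arm.get_dq(): joint speeds.
- arm.get_joint_torque(): joint torques, N m.
- arm.get_tool_pos(): TCP position.
- arm.get_ee_rot(): TCP orientation.
- arm.get_force(): force on the tool from outside, world axes, zero at the start.
- arm.get_moment(): the same for the moment, N m.
- arm.get_width(): finger opening in m.
Only numpy, scipy, OpenCV 4.12 (cv2) and the standard library are available. Lean on these libraries where they do the work, as an engineer would, in place of code of your own. Each camera call takes 0.05 s, during which the arm holds its last target. There are 200 camera calls.

## Working session

There is one attempt and no reset: what is moved stays moved. The work goes in short steps, each a Python script; the robot and the scene stay as the last script left them, time stands still between calls to the robot, and variables do not carry over. Pictures are saved under pics/ and viewed, about 8 in all and at most 12, crops included, and the job is handed in when it is done.

```bash
mkdir -p pics
python3 - <<'E'
from plant import arm,viewer
import cv2,numpy as np
for n in("top","scene"):
    cv2.imwrite(f"pics/{n}0.png",viewer.camera(n)[:,:,::-1])
    c=viewer.get_calibration(n);print(n,{k:np.round(v,4).tolist() for k,v in c.items()})
print(viewer.get_calibration("wrist"),arm.get_tool_pos(),arm.get_ee_rot(),arm.get_width(),arm.get_time())
E
```

```text
top {'mtx': [[425.8737, 0.0, 320.3048], [0.0, 425.8737, 198.8754], [0.0, 0.0, 1.0]], 'origin': [0.4583, 0.0166, 0.9657], 'attitude': [0.0178, -0.6999, 0.713, -0.0386]}
scene {'mtx': [[451.667, 0.0, 317.3894], [0.0, 451.667, 199.7938], [0.0, 0.0, 1.0]], 'origin': [0.2242, 0.4523, 0.7937], 'attitude': [0.108, -0.2861, 0.8993, -0.3126]}
{'mtx': array([[333.17987452,   0.        , 314.93325135],
       [  0.        , 333.17987452, 200.72653143],
       [  0.        ,   0.        ,   1.        ]]), 'tool_from_camera': array([[-3.59199375e-04, -9.62861930e-01, -2.69994028e-01,
         6.85542739e-02],
       [ 9.99999639e-01, -5.53778920e-04,  6.44508305e-04,
         8.01149091e-04],
       [-7.70089511e-04, -2.69993699e-01,  9.62861781e-01,
        -1.18566949e-01],
       [ 0.00000000e+00,  0.00000000e+00,  0.00000000e+00,
         1.00000000e+00]])} [0.20936631 0.50830261 0.2557896 ] [-1.52893002e-04  1.94170585e-01  9.80967634e-01 -5.11849387e-04] 0.08554148493426196 0.1
```

View pics/top0.png

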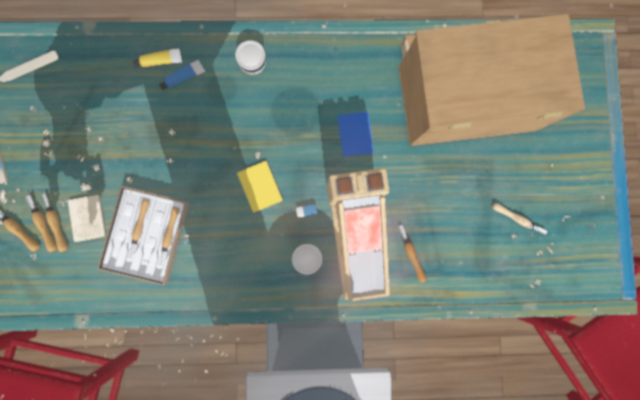

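View pics/scene0.png

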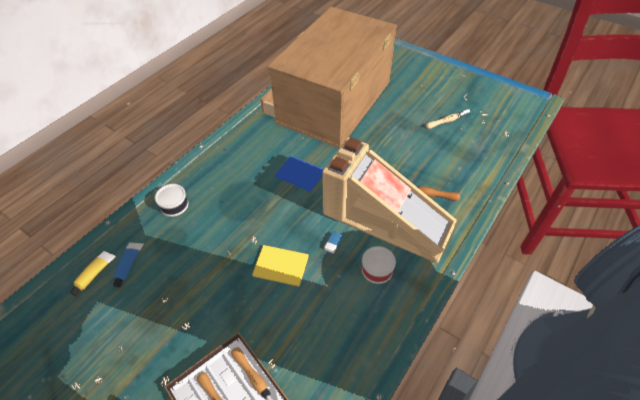

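The top view shows the dark keys near (346,185) and (375,181), with the red tile at (363,228) and the chute's x axis pointing roughly up in the image. The scene view shows the same head at about (347,153).

Fully open, the jaws (85 mm) straddle the keys. Clamped on the 12 mm rib, the fingers cover about y = 6 to 20 mm, so each overlaps a key by about 3.5 mm and both keys can be pressed at once. I'll locate the keys from above and then take a close look.

```bash
cat > h.py <<'E'
from plant import arm,viewer,release,clamp,order
import cv2,numpy as np
from scipy.spatial.transform import Rotation as R
rot=lambda q:R.from_quat(q,scalar_first=True).as_matrix()
def cam(n):
    c=viewer.get_calibration(n)
    if n!="wrist": return c["mtx"],rot(c["attitude"]),np.array(c["origin"])
    T=c["tool_from_camera"];W=rot(arm.get_ee_rot())
    return c["mtx"],W@T[:3,:3],W@T[:3,3]+arm.get_tool_pos()
def ray(C,uv,z):
    K,A,o=C;d=A@np.linalg.inv(K)@[*uv,1];return o+d*(z-o[2])/d[2]
def keys(img,roi,n=2):
    x0,y0,x1,y1=roi;h=cv2.cvtColor(img[y0:y1,x0:x1],cv2.COLOR_RGB2HSV)
    m=cv2.inRange(h,(0,60,20),(18,255,140))
    _,_,s,c=cv2.connectedComponentsWithStats(m)
    i=np.argsort(-s[1:,4])[:n]+1
    return [(c[k]+[x0,y0],s[k]) for k in i]
def down(yaw): # tool z down, tool y axis along chute y (up to half turn)
    return rot(arm.get_ee_rot())
E
python3 - <<'E'
from h import *
C=cam("top");im=viewer.camera("top")
P=[]
for c,s in keys(im,(325,165,392,197)):
    p=ray(C,c,.16);P.append(p);print(c,s,p)
P.sort(key=lambda p:-p[1]);d=P[0]-P[1];print(np.linalg.norm(d),"mid",(P[0]+P[1])/2,"yaw",np.arctan2(-d[0],d[1]))
print(rot(arm.get_ee_rot()).round(3))
E
```

```text
[375.08955224 178.51492537] [ 44   7  14  17 134] [ 0.55976528 -0.11328017  0.16      ]
[344.13888889 181.66666667] [ 13  11  14  16 108] [ 0.55466512 -0.05380998  0.16      ]
0.05968848393421297 mid [ 0.5572152  -0.08354508  0.16      ] yaw 0.085550556295257
[[-0.925  0.381 -0.   ]
 [ 0.381  0.925 -0.001]
 [ 0.    -0.001 -1.   ]]
```

```bash
cat >> h.py <<'E'
def quat(yaw):
    c,s=np.cos(yaw),np.sin(yaw)
    M=np.array([[-c,-s,0],[-s,c,0],[0,0,-1]]).T.T
    return R.from_matrix(np.column_stack([[-c,-s,0],[-s,c,0],[0,0,-1]])).as_quat(scalar_first=True)
E
python3 - <<'E'
from h import *
arm.move_ptp([.557,-.0835,.30],quat(.0855))
C=cam("wrist");im=viewer.camera("wrist");cv2.imwrite("pics/w1.png",im[:,:,::-1])
K,A,o=C
for p in ([.5547,-.0538,.16],[.5598,-.1133,.16]):
    q=K@A.T@(np.array(p)-o);print(q[:2]/q[2])
print(arm.get_tool_pos(),arm.get_joints(),arm.get_time())
E
```

```text
[350.09121254 195.62293339]
[275.67152589 195.6238128 ]
[ 0.55706041 -0.08285425  0.29997356] [-2.30337430e-01  3.34020608e-01  1.56384566e+00  6.26922199e-05
  1.24376692e+00 -1.88744039e+00] 2.6417
```

View pics/w1.png

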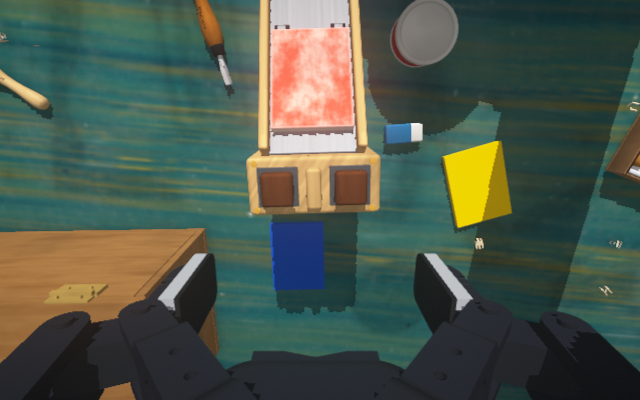

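The wrist view shows the key tops at about (276,188) and (351,187), with the rib between them at (313,188). The box's near top corner is at (205,230). I'll refine the key positions and triangulate the box corner to check clearance.

Run:
```python
from h import *
C=cam("wrist");im=viewer.camera("wrist")
P=[]
for c,s in keys(im,(250,155,378,214)):
    print(c,s);
    # top face centre = use bbox
    P.append(ray(C,c,.16))
P.sort(key=lambda p:-p[1]);d=P[0]-P[1];print(P,np.linalg.norm(d),"mid",(P[0]+P[1])/2,"yaw",np.arctan2(-d[0],d[1]))
T=cam("top")
for z in(.05,.1,.15,.2,.25): print(z,ray(C,(206,230),z)[:2],ray(T,(412,145),z)[:2])
cv2.imwrite("pics/w2.png",cv2.resize(im[150:220,240:390,::-1],None,fx=5,fy=5,interpolation=2))
```

```text
[277.01343284 192.19029851] [  10   16   36   43 1340]
[350.4576144 190.2048012] [  79   14   40   44 1333]
[array([ 0.55026001, -0.05399909,  0.16      ]), array([ 0.5569153 , -0.11236876,  0.16      ])] 0.0587478629253865 mid [ 0.55358766 -0.08318393  0.16      ] yaw 0.11352929288851651
0.05 [ 0.63880296 -0.20350583] [ 0.64632373 -0.21454229]
0.1 [ 0.61848895 -0.18783705] [ 0.63605809 -0.20191839]
0.15 [ 0.59817495 -0.17216826] [ 0.62579244 -0.18929449]
0.2 [ 0.57786094 -0.15649948] [ 0.61552679 -0.17667059]
0.25 [ 0.55754693 -0.14083069] [ 0.60526114 -0.16404669]
```

View pics/w2.png

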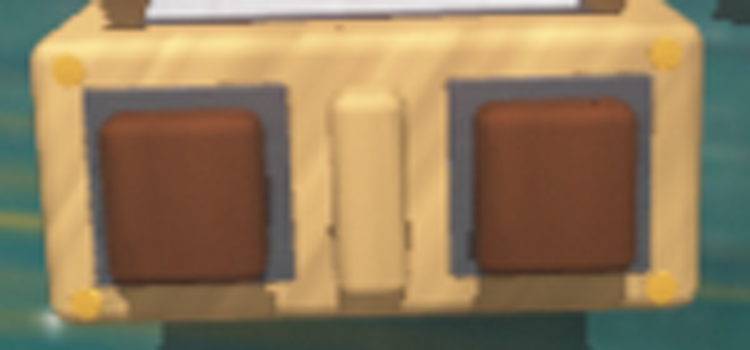

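The close crop shows the keys centred at crop (183,196) and (556,186) and the rib at (369,191). That puts the rib at full-image (313.9,188.2), so the yaw is about 0.11. The box stands about 0.1 m farther out than the gripper, so there is clearance.

Next I'll close the fingers and touch the rib top lightly. That calibrates the tip height and shows the lateral alignment.

Run:
```python
from h import *
C=cam("wrist");p=ray(C,(313.9,188.2),.16);print("rib",p)
x,y=(p[0]+.555)/2,p[1]   # blend x
clamp();print("w",arm.get_width(),arm.get_time())
arm.move_ptp([x,y,.20],quat(.11));arm.pause(.2)
f0=arm.get_force();print("target",x,y,"f0",f0)
for z in np.arange(.192,.178,-.001):
    arm.servo_line([x,y,z],v=.02);arm.pause(.03);f=arm.get_force()-f0
    if abs(f[2])>3:break
print(z,arm.get_tool_pos(),f,arm.get_time())
im=viewer.camera("wrist");cv2.imwrite("pics/w3.png",im[:,:,::-1])
```

```text
rib [ 0.55114111 -0.08329239  0.16      ]
w -0.00021167505146966727 3.4583
target 0.5530705552450308 -0.08329239112754175 f0 [ 0.59830188  0.13841233 -0.67965878]
0.184 [ 0.55318089 -0.08332833  0.185025  ] [-4.09220586  0.76245297 12.00300795] 6.9917
```

View pics/w3.png

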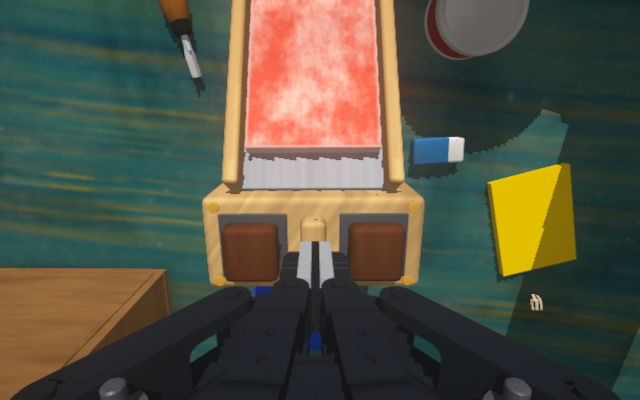

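Run:
```python
import cv2
im=cv2.imread("pics/w3.png");cv2.imwrite("pics/w3c.png",cv2.resize(im[205:305,215:415],None,fx=4,fy=4,interpolation=2))
```

```text
(no output)
```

View pics/w3c.png

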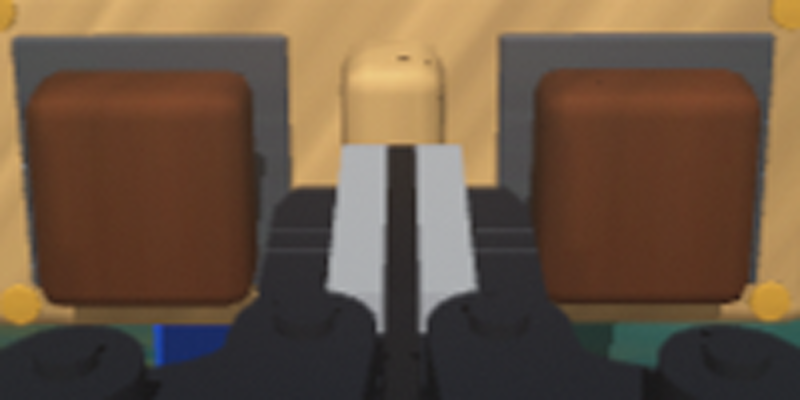

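The shut tip touches the rib at TCP z = 0.185, which confirms the 25 mm offset. The crop shows the gripper centred on the rib: jaw gap at column 401, rib at 393.

It also shows the tips are only about 7.5 mm thick, because the black backing sits higher. A straight clamp on the rib would reach y ≈ 13.7 mm and miss the keys, whose inner edges are at 17 mm. If I turn the gripper 30° about the vertical, the pads stop on the rib at about 26 mm opening. Each tip then overlaps its key by about 7 mm. The closing swing, about 13 mm downward, presses both keys together from just above.

Run:
```python
from h import *
x,y=.5531,-.0833
q=quat(.11-np.radians(30))
arm.servo_line([x,y,.205],v=.08);release()
arm.move_ptp([x,y,.205],q)
arm.servo_line([x,y,.175],v=.05);arm.pause(.1)
f0=arm.get_force();print("open",arm.get_width(),arm.get_tool_pos(),f0,arm.get_time())
clamp();print("clamped",arm.get_width(),arm.get_tool_pos(),arm.get_force()-f0,arm.get_moment(),arm.get_time())
arm.pause(.8);print(arm.get_width(),arm.get_tool_pos(),arm.get_force()-f0)
cv2.imwrite("pics/w4.png",viewer.camera("wrist")[:,:,::-1]);print(arm.get_time())
```

```text
open 0.08543501841613786 [ 0.55326962 -0.08333833  0.17531792] [-0.24538512 -0.41554702  0.61353879] 9.6583
clamped 0.019589476764744457 [ 0.55213888 -0.08428048  0.17644096] [-13.88297009  -4.46052852  17.78802564] [-1.01973623  2.32016187  1.85834546] 10.3417
0.01935027038075431 [ 0.55215919 -0.08426695  0.17646387] [-13.47134388  -6.03885385  18.84245499]
11.1917
```

View pics/w4.png

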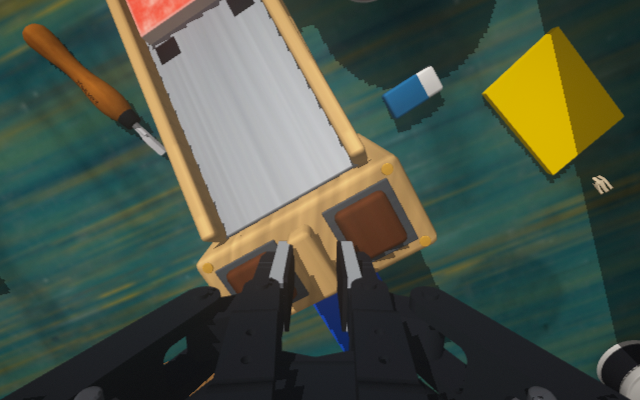

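The wrist view shows both keys pressed and the tile gone from its start, now past the catches near the bottom (top-left, about (170,10)). I'll hold a little longer, check from the top camera, then release and move clear.

```bash
python3 - <<'E'
from h import *
def tile(tag):
    im=viewer.camera("top");h=cv2.cvtColor(im,cv2.COLOR_RGB2HSV)
    m=np.zeros(h.shape[:2],np.uint8);r=(slice(195,305),slice(325,400))
    m[r]=(((h[...,0]<8)|(h[...,0]>172))&(h[...,1]>60)&(h[...,2]>150))[r]*255
    c=cv2.minAreaRect(np.argwhere(m)[:,::-1].astype(np.float32));p=ray(cam("top"),c[0],.057)
    print(tag,c,p,arm.get_time());return im
k=np.array([.5525,-.0833]);a=.11
print("berth",k-184*.001*np.array([np.cos(a),np.sin(a)]))
arm.pause(.4);tile("held");arm.pause(.4);tile("held")
release();print(arm.get_width(),arm.get_force())
arm.servo_line([.5531,-.0833,.30],v=.12)
arm.pause(.3);im=tile("end")
cv2.imwrite("pics/t5.png",cv2.resize(im[150:310,280:440,::-1],None,fx=3,fy=3))
cv2.imwrite("pics/w5.png",viewer.camera("wrist")[:,:,::-1]);print(arm.get_force())
E
python3 -c "
import cv2,numpy as np
a=cv2.resize(cv2.imread('pics/t5.png'),(400,400));b=cv2.imread('pics/w5.png')[:,120:520];cv2.imwrite('pics/f.png',np.hstack([a,b]))"
```

```text
berth [ 0.36961208 -0.10349921]
held ((0.0, 0.0), (0.0, 0.0), 0.0) [0.97696322 0.67779482 0.057     ] 11.6417
held ((0.0, 0.0), (0.0, 0.0), 0.0) [0.97696322 0.67779482 0.057     ] 12.0917
0.08569885208363465 [-0.14830183  0.59167323 -0.08526864]
end ((0.0, 0.0), (0.0, 0.0), 0.0) [0.97696322 0.67779482 0.057     ] 14.2833
[ 0.5193869  -0.04563405 -0.28163749]
```

View pics/f.png

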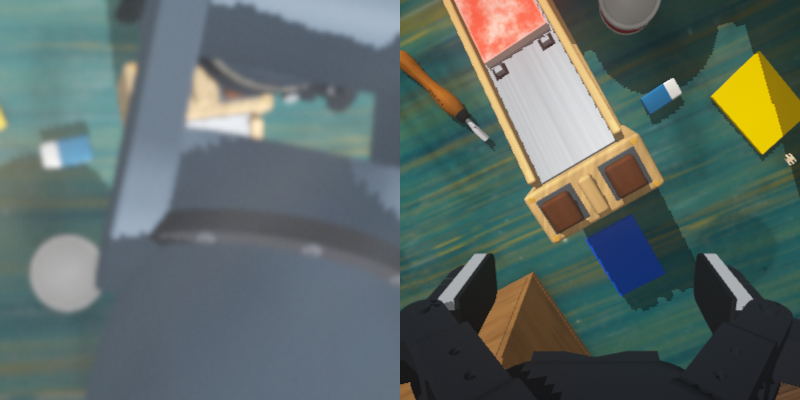

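The top view is blocked by the arm. The wrist view shows both keys up, the catches raised, and the tile below them. I'll swing the arm aside at this height to check the tile against the stop.

Run:
```python
from h import *
j=np.array(arm.get_joints());j[0]+=1.0;arm.goto_joints(j);arm.pause(.2)
im=viewer.camera("top");C=cam("top");h=cv2.cvtColor(im,cv2.COLOR_RGB2HSV)
m=np.zeros(h.shape[:2],np.uint8);r=(slice(195,305),slice(325,400))
m[r]=(((h[...,0]<10)|(h[...,0]>172))&(h[...,1]>50)&(h[...,2]>150))[r]*255
c=cv2.minAreaRect(np.argwhere(m)[:,::-1].astype(np.float32));print(c,ray(C,c[0],.057),arm.get_time(),arm.get_force())
a=cv2.imread("pics/top0.png")[150:310,280:440];b=im[150:310,280:440,::-1]
cv2.imwrite("pics/t6.png",cv2.resize(np.hstack([a,b]),None,fx=2.5,fy=2.5))
```

```text
((362.3692321777344, 275.9538879394531), (39.19497299194336, 43.90829849243164), 82.87498474121094) [ 0.36553858 -0.09660898  0.057     ] 16.525 [0.70059702 0.07264119 0.00114104]
```

View pics/t6.png

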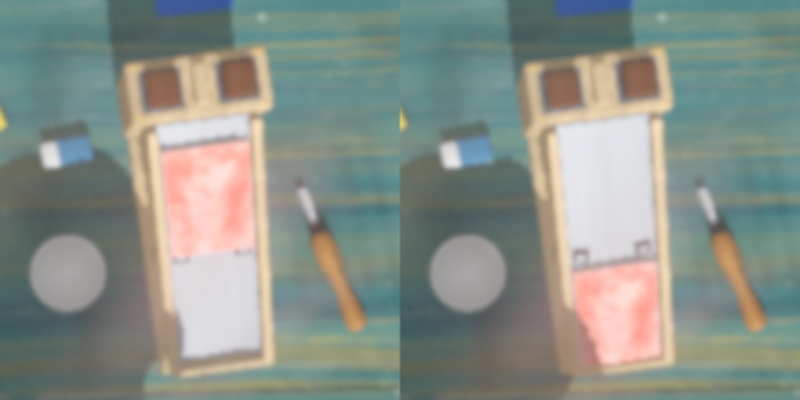

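The tile lies against the bottom stop, both keys are up, and the eraser, gouge and tin look the same as before. I'm handing it in.

```bash
python3 -c "
from plant import order,arm
order.close_job();print(arm.get_time())"
```

```text
the job is handed in; nothing more can be done
the job is handed in; nothing more can be done
```

The tile is down against the bottom stop and both keys are up again. The job was handed in after about 16.5 s of the 32 s allowed; no verdict is reported.

**What I did:** I found the keys from the top and wrist cameras and touched the rib top with shut fingers to set the tip height. A straight grip on the rib would have missed the keys, so I turned the gripper 30° and closed it on the rib. Closing swung one fingertip down onto each key, pressing both together. I held them for about 1.7 s, then opened the fingers and swung the arm aside.

**Last checks:**
- **Tile:** in the final top view it lies against the bottom stop. Its centre measured (0.366, -0.097), about 8 mm from the berth I computed, mostly sideways. That is inside the 12 mm limit, and the rails keep it centred, so I put most of that down to measuring error.
- **Keys and loose items:** both keys and catches are up, the eraser, gouge and tin look unmoved, and the force reading was about zero.
- **Not confirmed:** the top-camera checks while the keys were held failed because the arm blocked the view. The only sign that the tile had slid before release is the wrist picture, and that one does not show the stop.
- **Differed from plan:** the grip closed to 19.5 mm instead of about 26 mm, and the fingers sat about 1.5 mm higher than commanded. Both keys still went down far enough to free the tile.

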